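Extension bar out of the socket bin

TASK

Slide the tray on the yellow bin all the way to its other end and leave it there, then take the long extension bar out of the bin and lay it in the bar rest, fully down in both forks. Leave all the other parts in the bin, and do not disturb the hammer, jar and wrench on the bench.

Things in the scene. Friction and masses are not known exactly. Their poses are not given: they have to be found in the camera images.
- bin: open yellow plastic parts bin, fixed to the bench, 260 x 380 mm (its x, y), walls 60 mm high and 5 mm thick (inside floor 5 mm above the bench). Origin: centre of its underside; z up, y along its long side, the way the tray slides.
- tray (a joint): the grey tray that slides along the bin's rim, in m: 0 = at the bin's -y end (tray centre at y = -120 mm in the bin's frame), 0.24 = fully at its +y end (centre at +120 mm). It starts between 0 and 0.04, over the middle of the long bar. It runs with light friction and stays where left.
- tray_lug (a point): top centre of the upright dark steel lug in the middle of the tray, for pushing it; moves with the tray. Lug: 70 mm along the bin's x, 10 mm thick along y, top 117 mm above the bench. Tray: open, 272 (x) by 130 mm (y), 62 to 88 mm above the bench; small sockets fixed in it at both x ends reach 93 mm high, 95 mm or more from the lug's centre.
- long_bar: long socket extension bar, plain steel, 180 mm, 0.26 kg, lying in the bin partly under the tray. Origin: on its axis at mid-length, length along its y. Round shank 15 mm thick from y = -55 to 55 mm; hex collars 24 mm across flats at -90 to -55 and 55 to 75 mm; square tip to 90 mm. Lying, its axis is 12 mm above the bin floor.
- short_bar: the short extension bar, the same shape and thickness but only 90 mm long, lying on the bin floor; stays in the bin. Origin: on its axis at mid-length, length along its y.
- rest: bar rest, fixed: dark steel plate 90 x 120 x 8 mm (x, y, z) with two aluminium forks 8 mm thick at y = -40 and +40 mm. Fork notches open upward, 18 mm wide from 45 to 57 mm above the bench, widening to 38 mm at 77 mm. The bar lies in both along y, its middle between the forks, a collar beyond each fork, either way round. Origin: centre of the underside.
- rest_seat (a point): where the middle of the long bar's axis is when it lies home in the rest: between the forks, 52.5 mm above the bench.
- hammer: hammer, 280 mm long, lying on the bench to the robot's left; bystander. Lies along its x; origin at the underside.
- jar: closed jar, 64 mm in diameter, 90 mm tall, standing on the bench beyond the work; bystander. Origin: centre of the underside.
- wrench: wrench, 200 mm long, lying on the bench to the robot's right; bystander. Lies along its x; origin at the underside.
- nut1: plain steel hexagonal coupling nut, 24 mm across flats, 50 mm long, lying on the bin floor; stays in the bin. Origin: on its axis at mid-length, length along its y.
- nut2: plain steel hexagonal coupling nut, 24 mm across flats, 50 mm long, lying on the bin floor; stays in the bin. Origin: on its axis at mid-length, length along its y.
- socket1: plain steel socket, a cylinder 30 mm in diameter and 38 mm tall, standing on the bin floor; stays in the bin. Origin: centre of its underside.
- socket2: plain steel socket, a cylinder 28 mm in diameter and 34 mm tall, standing on the bin floor; stays in the bin. Origin: centre of its underside.
- socket3: plain steel socket, a cylinder 30 mm in diameter and 42 mm tall, standing on the bin floor; stays in the bin. Origin: centre of its underside.
- socket4: plain steel socket, a cylinder 26 mm in diameter and 32 mm tall, standing on the bin floor; stays in the bin. Origin: centre of its underside.
- socket5: plain steel socket, a cylinder 28 mm in diameter and 40 mm tall, standing on the bin floor; stays in the bin. Origin: centre of its underside.
- socket6: plain steel socket, a cylinder 32 mm in diameter and 36 mm tall, standing on the bin floor; stays in the bin. Origin: centre of its underside.
Not all that is in view belongs to the job. Leave any blue or green look-alike of the short_bar alone. What is shaped like the nut1 but blue is not meant.

How it is judged:
On the way, in this order (a step that is already met when the one before it is completed fails the run):
1. the tray is slid to the other end of the bin (joint over 0.225 m) while the long bar still lies in the bin (value of joint tray above 0.225 m and height (world z) of long_bar below 0.058 m), for 0.2 s.
2. the long bar is lifted clear of the bin (axis over 80 mm above the bench) (height (world z) of long_bar above 0.08 m), for 0.1 s.
At the end, for the whole second after the job is handed in: The long bar lies still in both forks: middle within 16 mm level and 4 mm in height of the seat point, axis within 0.07 rad of the rest's y; tray still at the other end (joint over 0.22); the short bar, nuts and sockets inside the bin, origins below 58 mm (horizontal distance between long_bar and rest_seat below 0.016 m and z of long_bar in the frame of rest_seat between -0.004 and 0.004 m and angle between the y axis of long_bar and the y axis of rest, either way round below 0.07 rad and linear speed of long_bar below 0.02 m/s and value of joint tray above 0.22 m and x of short_bar in the frame of bin between -0.13 and 0.13 m and y of short_bar in the frame of bin between -0.19 and 0.19 m and height (world z) of each of short_bar, nut1, nut2, socket1, socket2, socket3, socket4, socket5, socket6 below 0.058 m and x of nut1 in the frame of bin between -0.13 and 0.13 m and y of nut1 in the frame of bin between -0.19 and 0.19 m and x of nut2 in the frame of bin between -0.13 and 0.13 m and y of nut2 in the frame of bin between -0.19 and 0.19 m and x of socket1 in the frame of bin between -0.13 and 0.13 m and y of socket1 in the frame of bin between -0.19 and 0.19 m and x of socket2 in the frame of bin between -0.13 and 0.13 m and y of socket2 in the frame of bin between -0.19 and 0.19 m and x of socket3 in the frame of bin between -0.13 and 0.13 m and y of socket3 in the frame of bin between -0.19 and 0.19 m and x of socket4 in the frame of bin between -0.13 and 0.13 m and y of socket4 in the frame of bin between -0.19 and 0.19 m and x of socket5 in the frame of bin between -0.13 and 0.13 m and y of socket5 in the frame of bin between -0.19 and 0.19 m and x of socket6 in the frame of bin between -0.13 and 0.13 m and y of socket6 in the frame of bin between -0.19 and 0.19 m); the robot touches nothing.
It fails at once if the hammer, jar or wrench is moved by more than 30 mm (distance of any of hammer, jar, wrench from where it was at the start of the episode above 0.03 m).
It also fails if it takes over 56 s, if anything falls off the work surface, if the arm or the gripper's body presses on something with over 40 N, if the wrist force passes 120 N, or if a joint passes its speed limit or range.

ROBOT

A 6-joint arm with a two-finger parallel gripper is mounted at the origin on the work surface. World frame = base frame: x ahead of the robot, y to its left, z up, the work surface at z = 0. Lengths are in m, angles in rad, forces in N, time in s.
With the tool pointing down it reaches from about 0.375 to 0.9 m from the base axis. Payload 3.1 kg.
Tool frame: the origin (TCP) lies at the very end of the fingers, on their centre line; the grasp point (between the pads) lies 19 mm behind it; z points along the fingers, y is the line along which they close (so a half turn about z gives the same grasp; the last joint's range is limited). The gripper opens to 85 mm and grips with 20 to 120 N. Pads are 22 mm wide; open, the fingers measure 114 mm over their backs; the gripper's body (76 mm by 85 mm) begins 54 mm behind the grasp point. The pads swing forward as they close: fully open they stand 13 mm farther back than shut.
Start: joints at [-0.178, 0.527, 1.433, -0, 1.181, -0.178], TCP at [0.625, 0, 0.231] pointing down, gripper open.
Joint ranges: [-3.08, 3.08], [-0.75, 2.2], [0.22, 2.44], [-1.43, 4.57], [0, 2.65], [-2.85, 2.85]. Speed limits (rad/s): [2.79, 2.79, 3.14, 3.14, 3.14, 3.14].

INTERFACE

Orientations are given as a unit quaternion [x, y, z, w].
In Python, from station import manip, vision gives the robot as it stands.
- The arm moves only by the tool drive_tool, never from a script. Its argument "deltas" is a list that holds one entry, the list of rows, each a list of 4 numbers: the shift along the tool's x, y, z in mm, then the turn about the tool's z in rad. A call has 1 to 5 rows; each row is the pose to reach, as a shift and turn from the pose commanded when the call began, along the tool's axes at that moment; what a row does not reach only later rows make up. A row lasts 1/12 s, in which the tool goes at most 41.7 mm and 7.16 degrees, less where a joint would pass 70% of its speed; a pose out of reach is approached as far as the arm can. A call with a gripper value outside its range is refused whole. "jaw" is the finger opening in mm, from 0 to 85.4, set as the call begins (left out, the last holds). The fingers move at their own pace and stop on an object; "force" is the grip in N (left out, the last holds). Time passes only in rows, so rows that repeat a pose let the fingers close. It gives the time, the measured TCP pose, the force, the opening and the grip force at its end, in the units of the state.
- manip.sense(): the state, without advancing time (a new reading comes with each control period).
- vision.snapshot(name): name is "scene" or "side" or "wrist"; returns the picture (400x640x3 uint8, red, green, blue); there is no depth.
- vision.camera_model(name): a dict with "camera_matrix" (3x3 intrinsics, pixels), "rvec" (rotation vector, rad) and "tvec" (3), from world to camera coordinates, as OpenCV has them. Camera axes: x right, y down, z forward; pixel columns grow to the right and rows downward; lengths in m; the calibration is good to about 2 mm. A picture is of the moment at which its call begins: read the wrist's pose just before it. camera_model takes no time and is no camera call; for the wrist camera it gives the pose at the moment of the call.
- manip.sign_off(): hands the job in; it is judged then, once.
The state is a dict: "t": time; "q": joint angles; "qd": joint speeds; "tau": joint torques, N m; "tcp_pos": TCP position; "tool_rot": TCP orientation; "force": force on the tool from outside, world axes, zero at the start; "ft_torque": the same for the moment, N m; "finger_gap": opening from 0.0 (shut) to 1.0 (fully open); "gripper_force": force on a finger pad.
Only numpy, scipy, OpenCV 4.12 (cv2) and the standard library are available. Lean on these libraries where they do the work, as an engineer would, in place of code of your own. Each camera call takes 0.05 s, during which the arm holds its last target. There are 200 camera calls.

## Working session

There is one attempt and no reset: what is moved stays moved. The work goes in short steps, Python scripts to look and compute and a tool call to move; the robot and the scene stay as the last step left them, time stands still between calls to the robot, and variables do not carry over. Pictures are saved under pics/ and viewed, at most 13 in all, crops included, and the job is handed in when it is done.

Besides the shell and the picture viewer there is one more tool, called by a JSON object that holds its "fn" and its "kwargs", one argument or row to a line. drive_tool: Moves the arm, as the interface text tells. Its arguments: {"type":"object","properties":{"deltas":{"type":"array"},"jaw":{"type":"number"},"force":{"type":"number"}},"required":["deltas"]}

```bash
mkdir -p pics; cat > h.py <<'E'
import numpy as np, cv2
from station import manip, vision
def snap(n,f):
    im=vision.snapshot(n); cv2.imwrite('pics/'+f,im[:,:,::-1]); return im
def ray(n,uv,z,m=None):
    m=m or vision.camera_model(n); K=np.array(m['camera_matrix']);R=cv2.Rodrigues(np.array(m['rvec'],float))[0];t=np.array(m['tvec'],float).ravel()
    c=-R.T@t; d=R.T@np.linalg.inv(K)@np.array([uv[0],uv[1],1.]); return c+d*(z-c[2])/d[2]
def proj(n,P,m=None):
    m=m or vision.camera_model(n); return cv2.projectPoints(np.array(P,float).reshape(-1,3),np.array(m['rvec'],float),np.array(m['tvec'],float),np.array(m['camera_matrix'],float),None)[0].reshape(-1,2)
E
python3 - <<'E'
from h import *
import json
ms={}
for n in('scene','side','wrist'):
    m=vision.camera_model(n); snap(n,n+'0.png'); ms[n]={k:np.array(v).tolist() for k,v in m.items()}
    R=cv2.Rodrigues(np.array(m['rvec'],float))[0]; print(n,-R.T@np.array(m['tvec']).ravel(),R[2])
json.dump(ms,open('m0.json','w'))
a=cv2.imread('pics/scene0.png');b=cv2.imread('pics/wrist0.png')
s=manip.sense();print(s)
E
```

```text
scene [ 1.6609525  -0.20655387  1.10015661] [-0.73018185  0.15334686 -0.6658222 ]
side [-0.22428622  1.04050549  1.16027788] [ 0.46092574 -0.61516301 -0.6396264 ]
wrist [0.62507721 0.08436646 0.37290449] [-0.00179526 -0.32456784 -0.94586072]
{'t': 0.15, 'q': array([-1.78493211e-01,  5.28293145e-01,  1.43360715e+00, -3.15652384e-05,
        1.18145698e+00, -1.78483348e-01]), 'qd': array([ 0.00055721, -0.00250721, -0.00562054, -0.00125191,  0.00131763,
        0.00089894]), 'tau': array([ 1.17890530e-03, -4.42742836e+01, -1.78276026e+01, -2.15643640e-04,
        5.61750654e-03, -9.84718270e-06]), 'tcp_pos': array([6.24433310e-01, 1.27140757e-04, 2.30533815e-01]), 'tool_rot': array([ 7.07105748e-01,  7.07107264e-01, -5.15198869e-04, -7.16417160e-04]), 'force': array([ 0.11575559,  0.15325706, -0.44100597]), 'ft_torque': array([ 0.03492568, -0.01147396, -0.03137762]), 'gripper_force': 0.0, 'finger_gap': 1.0001837533455646}
```

View pics/scene0.png

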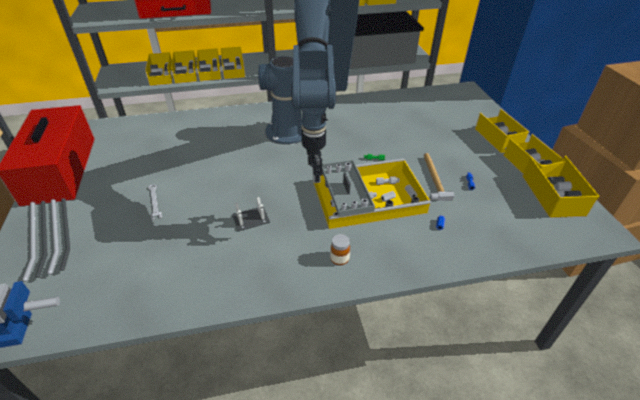

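View pics/wrist0.png

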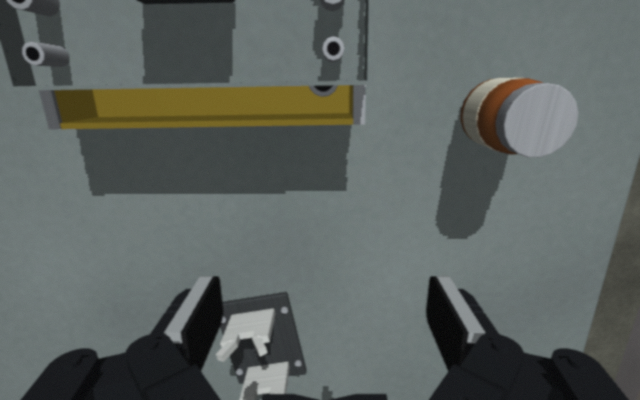

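```bash
python3 - <<'E'
from h import *
a=cv2.imread('pics/scene0.png')
cv2.imwrite('pics/sc_crop.png',cv2.resize(a[145:235,300:460],None,fx=5,fy=5,interpolation=cv2.INTER_CUBIC))
b=cv2.imread('pics/side0.png')
cv2.imwrite('pics/side_c.png',b)
for uv in [(50,128),(362,125)]: print('rim',ray('wrist',uv,.06))
for uv in [(225,303),(287,292)]: print('plate corners',ray('wrist',uv,.008))
for uv in [(305,376)]: print('plate br',ray('wrist',uv,.008))
E
```

```text
rim [0.38991414 0.04621586 0.06      ]
rim [0.6569501  0.04864206 0.06      ]
plate corners [ 0.50735217 -0.16390117  0.008     ]
plate corners [ 0.58111386 -0.14888725  0.008     ]
plate br [ 0.5999282  -0.27277041  0.008     ]
```

View pics/sc_crop.png

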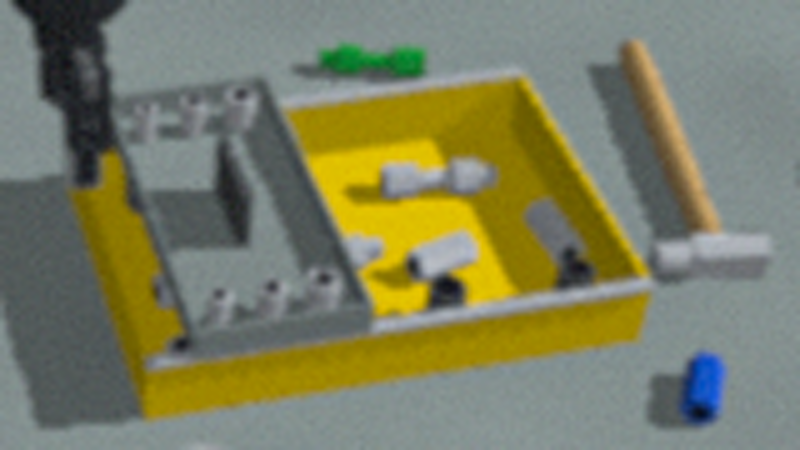

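View pics/side0.png

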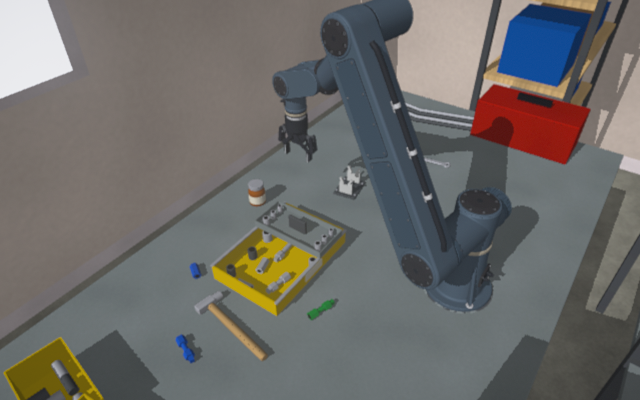

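```bash
python3 - <<'E'
from h import *
c=lambda u,v:(300+u/5,145+v/5)
for n,p,z in [('rim -x+y',(522,74),.06),('rim +x+y',(650,285),.06),('rim +x-y',(148,362),.06),('tray +x+y',(370,325),.088),('tray -x +y',(268,80),.088),('tray +x -y',(192,350),.088),('lug top a',(222,140),.117),('lug top b',(247,200),.117),('lug bot b',(247,242),.07),('longbar end',(380,243),.017),('shortbar ends',(385,180),.017),('',(492,172),.017)]:
    print(n,ray('scene',c(*p),z).round(4))
for uv in [(0,84),(366,82)]: print('tray near edge',ray('wrist',uv,.088).round(4), ray('wrist',uv,.062).round(4))
for uv in [(140,3),(235,3)]: print('lug shadow/bottom',ray('wrist',uv,.065).round(4))
E
```

```text
rim -x+y [0.3964 0.4224 0.06  ]
rim +x+y [0.6533 0.4241 0.06  ]
rim +x-y [0.6573 0.0499 0.06  ]
tray +x+y [0.6799 0.2013 0.088 ]
tray -x +y [0.3981 0.2062 0.088 ]
tray +x -y [0.6791 0.075  0.088 ]
lug top a [0.4978 0.1416 0.117 ]
lug top b [0.5673 0.1421 0.117 ]
lug bot b [0.5607 0.1465 0.07  ]
longbar end [0.5256 0.2649 0.017 ]
shortbar ends [0.4543 0.2918 0.017 ]
 [0.4619 0.3789 0.017 ]
tray near edge [0.3814 0.0822 0.088 ] [0.3592 0.082  0.062 ]
tray near edge [0.656  0.0835 0.088 ] [0.6589 0.0834 0.062 ]
lug shadow/bottom [0.4851 0.1402 0.065 ]
lug shadow/bottom [0.5572 0.1401 0.065 ]
```

Candidates in the scene image: the bar partly under the tray at (375,194) is the long_bar. The fully visible double-collar bar at (388,181) is the short_bar. The green bar at (374,157) and the blue ones at (470,180) and (440,222) are decoys outside the bin. The crop confirms that only the bar under the tray fits the description. The tray lug is at about (0.53, 0.142), which puts the tray joint near 0.026, so I'll push it first.

{"fn": "drive_tool", "kwargs": {
  "deltas": [
    [[35, -30, 0, 0], [70, -62, 20, 0], [100, -94, 50, 0], [100, -94, 90, 0], [100, -94, 132, 0]]
  ],
  "jaw": 0,
  "force": 60
}}

```text
t: 0.57
tcp_pos: [0.53, 0.1013, 0.1149]
tool_rot: [0.706, 0.708, 0.001, 0.0]
force: [0.3, 0.6, -0.6]
finger_gap: 0.3
gripper_force: 0.0
```

{"fn": "drive_tool", "kwargs": {
  "deltas": [
    [[0, 0, 0, 0], [10, 0, 0, 0], [20, 0, 0, 0], [35, 0, 0, 0], [50, 0, 0, 0]]
  ]
}}

```text
t: 0.98
tcp_pos: [0.5353, 0.1498, 0.1178]
tool_rot: [0.708, 0.707, 0.003, 0.002]
force: [0.1, -0.4, 0.6]
finger_gap: -0.003
gripper_force: 0.0
```

{"fn": "drive_tool", "kwargs": {
  "deltas": [
    [[0, 0, -12, 0], [-30, -2, -12, 0], [-52, -4, -10, 0], [-52, -4, 10, 0], [-52, -4, 20, 0]]
  ]
}}

```text
t: 1.4
tcp_pos: [0.5312, 0.0962, 0.0971]
tool_rot: [0.708, 0.706, 0.003, 0.003]
force: [-0.4, 0.6, -0.7]
finger_gap: -0.0
gripper_force: 0.0
```

```bash
python3 - <<'E'
from h import *
s=manip.sense();print(s['tcp_pos'],s['force'])
a=snap('scene','s1.png');snap('side','d1.png')
w=snap('wrist','w1.png')
b=cv2.imread('pics/s1.png')[140:220,300:440]
cv2.imwrite('pics/s1c.png',cv2.resize(b,None,fx=5,fy=5,interpolation=cv2.INTER_CUBIC))
E
```

```text
[0.53117511 0.09621406 0.09712612] [-0.44797877  0.60468997 -0.74918346]
```

View pics/s1c.png

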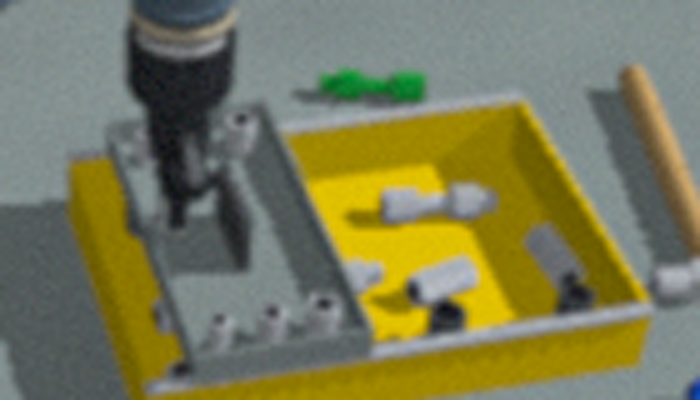

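The fingers are down in the tray at (178,225) in the crop, on the -y side of the lug, and the tray hasn't moved. Now the push.

{"fn": "drive_tool", "kwargs": {
  "deltas": [
    [[15, 0, 0, 0], [30, 0, 0, 0], [50, 0, 0, 0], [72, 0, 0, 0], [95, 0, 0, 0]]
  ]
}}

```text
t: 1.97
tcp_pos: [0.5284, 0.1926, 0.0958]
tool_rot: [0.707, 0.707, -0.0, 0.001]
force: [-1.1, -3.5, 0.4]
finger_gap: 0.0
gripper_force: 1.6
```

{"fn": "drive_tool", "kwargs": {
  "deltas": [
    [[25, 0, 0, 0], [50, 0, 0, 0], [75, 0, 0, 0], [95, 0, 0, 0], [110, 0, 0, 0]]
  ]
}}

```text
t: 2.38
tcp_pos: [0.5275, 0.3042, 0.0957]
tool_rot: [0.706, 0.708, 0.0, 0.0]
force: [-1.1, -2.9, 1.5]
finger_gap: -0.002
gripper_force: 1.3
```

{"fn": "drive_tool", "kwargs": {
  "deltas": [
    [[10, 0, 0, 0], [18, 0, 0, 0], [25, 0, 0, 0], [30, 0, 0, 0], [34, 0, 0, 0]]
  ]
}}

```text
t: 2.8
tcp_pos: [0.5284, 0.336, 0.0945]
tool_rot: [0.707, 0.707, 0.0, 0.0]
force: [-0.4, -1.4, 2.2]
finger_gap: 0.004
gripper_force: 0.9
```

{"fn": "drive_tool", "kwargs": {
  "deltas": [
    [[3, 0, 0, 0], [6, 0, 0, 0], [9, 0, 0, 0], [12, 0, 0, 0], [12, 0, 0, 0]]
  ]
}}

```text
t: 3.22
tcp_pos: [0.5283, 0.3411, 0.0945]
tool_rot: [0.706, 0.708, -0.005, 0.004]
force: [-0.5, -20.4, 6.8]
finger_gap: 0.0
gripper_force: 10.0
```

The tray reached its end stop with a 20 N reaction. Next I back off, rise and look into the bin.

{"fn": "drive_tool", "kwargs": {
  "deltas": [
    [[-25, 0, 0, 0], [-40, 0, -25, 0], [-60, 0, -55, 0], [-95, 0, -75, 0], [-130, 0, -95, 0]]
  ]
}}

```text
t: 3.63
tcp_pos: [0.5288, 0.2176, 0.1906]
tool_rot: [0.707, 0.707, 0.001, 0.0]
force: [1.1, -0.6, 0.3]
finger_gap: -0.002
gripper_force: 0.0
```

{"fn": "drive_tool", "kwargs": {
  "deltas": [
    [[-35, 0, -20, 0], [-70, 0, -40, 0], [-110, 0, -50, 0], [-125, 0, -60, 0], [-125, 0, -60, 0]]
  ],
  "jaw": 50
}}

```text
t: 4.05
tcp_pos: [0.5302, 0.0895, 0.2517]
tool_rot: [0.709, 0.705, 0.002, 0.002]
force: [-0.3, -0.0, -0.0]
finger_gap: 0.586
gripper_force: 0.0
```

```bash
python3 - <<'E'
from h import *
import json
s=manip.sense();print(s['tcp_pos'],s['tool_rot'])
m=vision.camera_model('wrist');snap('wrist','w2.png')
json.dump({k:np.array(v).tolist() for k,v in m.items()},open('m2.json','w'))
E
```

```text
[0.53020556 0.08952518 0.25174226] [0.70905211 0.70514955 0.00191315 0.00235789]
```

View pics/w2.png

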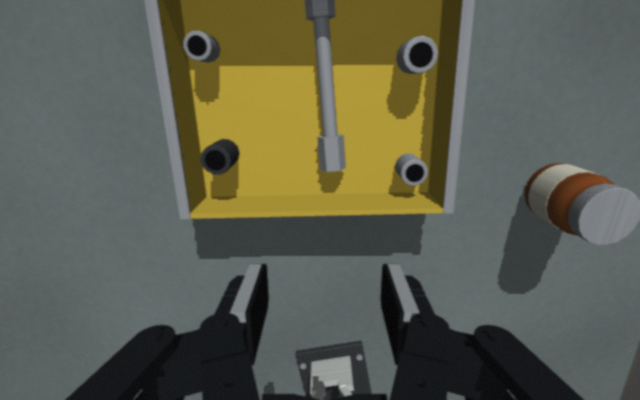

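```bash
python3 - <<'E'
from h import *
import json
m=json.load(open('m2.json'))
im=cv2.imread('pics/w2.png')
p=[ray('wrist',uv,.019,m) for uv in [(320.5,17),(329.5,136)]]
print(p,np.linalg.norm(p[0]-p[1]),(p[0]+p[1])/2,'angle from y',np.arctan2(p[0][0]-p[1][0],p[0][1]-p[1][1]))
print('collar end',ray('wrist',(331,170),.015,m))
print('plate top corners',[ray('wrist',uv,.008,m).round(4) for uv in [(297,351),(361,343)]])
print('bin corners',[ray('wrist',uv,.06,m).round(4) for uv in [(182,219),(452,212)]])
E
```

```text
[array([0.52955026, 0.22983682, 0.019     ]), array([0.53781347, 0.11955742, 0.019     ])] 0.11058854448243872 [0.53368186 0.17469712 0.019     ] angle from y -0.07479003073779443
collar end [0.53946433 0.0826338  0.015     ]
plate top corners [array([ 0.4949, -0.1625,  0.008 ]), array([ 0.5788, -0.1506,  0.008 ])]
bin corners [array([0.3907, 0.0449, 0.06  ]), array([0.6581, 0.05  , 0.06  ])]
```

The bar's shank runs from (320,17) to (329,136) and measures 110.6 mm against the stated 110. Its middle is at (0.534, 0.175), tilted -0.075 rad from y. Its long collar faces the robot's -y side, and the sockets are well clear of it.

{"fn": "drive_tool", "kwargs": {
  "deltas": [
    [[30, 2, 15, -0.04], [60, 4, 40, -0.075], [80, 4, 75, -0.075], [80, 4, 115, -0.075], [80, 4, 150, -0.075]]
  ],
  "jaw": 40,
  "force": 80
}}

```text
t: 4.52
tcp_pos: [0.531, 0.176, 0.0969]
tool_rot: [0.679, 0.734, 0.0, -0.0]
force: [0.3, -0.6, -0.3]
finger_gap: 0.467
gripper_force: 0.0
```

{"fn": "drive_tool", "kwargs": {
  "deltas": [
    [[0, 0, 20, 0], [0, 0, 35, 0], [0, 0, 35, 0], [0, 0, 35, 0], [0, 0, 35, 0]]
  ]
}}

```text
t: 4.93
tcp_pos: [0.5325, 0.1739, 0.0647]
tool_rot: [0.68, 0.733, 0.001, 0.0]
force: [0.0, 0.2, 0.2]
finger_gap: 0.468
gripper_force: 0.0
```

```bash
python3 - <<'E'
from h import *
s=manip.sense();print(s['tcp_pos'],s['tool_rot'],s['finger_gap'])
m=vision.camera_model('wrist');snap('wrist','w3.png')
for d in (-.05,0.05):print(proj('wrist',[[.534-.075*d,.175+d,.019]],m))
print(proj('wrist',[s['tcp_pos']],m))
E
```

```text
[0.53246393 0.17386408 0.06471438] [6.79845060e-01 7.33355577e-01 5.00324609e-04 2.04454548e-04] 0.4682652799301395
[[325.93382315 310.50699349]]
[[326.30454213 147.52535114]]
[[323.15830984 278.8376411 ]]
```

View pics/w3.png

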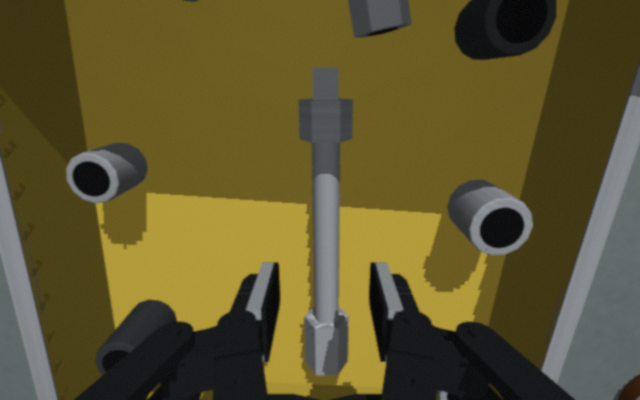

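The fingers straddle the shank, which is centred at column 326 against 323 for the TCP, and it is aligned. Both neighbouring sockets are clear, so I go down and grip.

{"fn": "drive_tool", "kwargs": {
  "deltas": [
    [[-4, 1.5, 18, 0], [-4, 1.5, 35, 0], [-4, 1.5, 46, 0], [-4, 1.5, 53, 0], [-4, 1.5, 53, 0]]
  ]
}}

```text
t: 5.4
tcp_pos: [0.5334, 0.1691, 0.0108]
tool_rot: [0.68, 0.733, -0.0, -0.0]
force: [0.1, 0.3, -0.7]
finger_gap: 0.469
gripper_force: 0.0
```

{"fn": "drive_tool", "kwargs": {
  "deltas": [
    [[0, 0, 0, 0], [0, 0, 0, 0], [0, 0, 0, 0], [0, 0, 0, 0], [0, 0, 0, 0]]
  ],
  "jaw": 0
}}

```text
t: 5.82
tcp_pos: [0.5345, 0.1692, 0.0124]
tool_rot: [0.68, 0.733, 0.001, 0.001]
force: [-1.7, -0.7, 6.2]
finger_gap: 0.136
gripper_force: 78.5
```

The opening reads 11.6 mm on a 15 mm shank, so the pads are gripping above the axis. I open, go lower and regrip.

{"fn": "drive_tool", "kwargs": {
  "deltas": [
    [[0, 0, 0, 0], [0, 0, 0, 0], [0, 0, 2, 0], [0, 0, 4, 0], [0, 0, 4.5, 0]]
  ],
  "jaw": 30
}}

```text
t: 6.23
tcp_pos: [0.5336, 0.169, 0.0063]
tool_rot: [0.68, 0.733, -0.0, -0.0]
force: [0.1, -0.6, -0.5]
finger_gap: 0.348
gripper_force: 0.0
```

{"fn": "drive_tool", "kwargs": {
  "deltas": [
    [[0, 0, 0, 0], [0, 0, 0, 0], [0, 0, 0, 0], [0, 0, 0, 0], [0, 0, 0, 0]]
  ],
  "jaw": 0
}}

```text
t: 6.65
tcp_pos: [0.5338, 0.1691, 0.0067]
tool_rot: [0.68, 0.733, -0.0, -0.0]
force: [0.3, -0.4, -0.7]
finger_gap: 0.141
gripper_force: 78.1
```

{"fn": "drive_tool", "kwargs": {
  "deltas": [
    [[0, 0, -10, 0], [0, 0, -30, 0], [0, 0, -55, 0], [0, 0, -85, 0], [0, 0, -120, 0]]
  ]
}}

```text
t: 7.07
tcp_pos: [0.5324, 0.1689, 0.1272]
tool_rot: [0.68, 0.733, -0.001, -0.001]
force: [0.2, -0.1, -3.3]
finger_gap: 0.144
gripper_force: 78.2
```

{"fn": "drive_tool", "kwargs": {
  "deltas": [
    [[-15, 8, -20, 0.02], [-40, 20, -45, 0.04], [-75, 35, -75, 0.075], [-110, 50, -105, 0.075], [-148, 65, -120, 0.075]]
  ]
}}

```text
t: 7.48
tcp_pos: [0.6042, 0.0383, 0.2441]
tool_rot: [0.707, 0.708, 0.001, 0.001]
force: [1.4, 0.1, -1.6]
finger_gap: 0.145
gripper_force: 78.2
```

{"fn": "drive_tool", "kwargs": {
  "deltas": [
    [[-38, 5, 0, 0], [-76, 10, 0, 0], [-114, 15, 0, 0], [-152, 20, 0, 0], [-185, 25, 0, 0]]
  ]
}}

```text
t: 7.9
tcp_pos: [0.6281, -0.1488, 0.241]
tool_rot: [0.707, 0.707, -0.0, -0.0]
force: [-0.1, -0.3, -2.4]
finger_gap: 0.141
gripper_force: 78.3
```

{"fn": "drive_tool", "kwargs": {
  "deltas": [
    [[-20, 5, 0, 0], [-35, 5, 0, 0], [-35, 5, 0, 0], [-35, 5, 0, 0], [-35, 5, 0, 0]]
  ]
}}

```text
t: 8.32
tcp_pos: [0.633, -0.1798, 0.2405]
tool_rot: [0.707, 0.707, 0.0, -0.001]
force: [0.8, 0.5, -2.2]
finger_gap: 0.143
gripper_force: 78.3
```

```bash
python3 - <<'E'
from h import *
import json
s=manip.sense();print(s['tcp_pos'],s['tool_rot'],s['force'])
m=vision.camera_model('wrist');snap('wrist','w4.png')
json.dump({k:np.array(v).tolist() for k,v in m.items()},open('m4.json','w'))
E
```

```text
[ 0.63304824 -0.17977129  0.24050823] [ 7.06804161e-01  7.07408555e-01  6.51921951e-05 -1.00528117e-03] [ 0.81680737  0.51790637 -2.24036841]
```

View pics/w4.png

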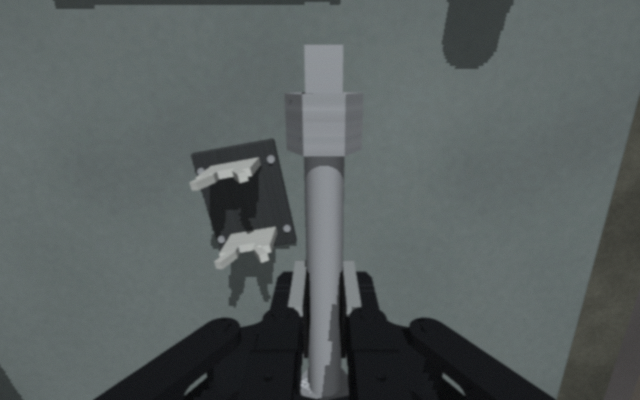

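```bash
python3 - <<'E'
from h import *
import json
m=json.load(open('m4.json'))
im=cv2.imread('pics/w4.png')
cv2.imwrite('pics/w4c.png',cv2.resize(im[130:290,180:300],None,fx=5,fy=5,interpolation=cv2.INTER_CUBIC)[:600])
cv2.imwrite('pics/w4c.png',cv2.resize(im[130:280,180:310],None,fx=4,fy=4,interpolation=cv2.INTER_CUBIC))
s=manip.sense()['tcp_pos']
for z in(.25,.255): print([ray('wrist',uv,z,m)-s for uv in [(324,156),(324,45),(324,94)]])
P=[ray('wrist',uv,.008,m) for uv in [(191,155),(274,140),(295,245)]]
print(P,np.linalg.norm(P[1]-P[0]),np.linalg.norm(P[1]-P[2]),(P[0]+P[2])/2)
E
```

```text
[array([0.00019922, 0.05739677, 0.00938945]), array([0.00019262, 0.09539061, 0.00938945]), array([0.00019537, 0.07951069, 0.00938945])]
[array([0.00020648, 0.05838752, 0.01438945]), array([0.00020012, 0.09495401, 0.01438945]), array([0.00020278, 0.07967067, 0.01438945])]
[array([ 0.49337931, -0.16905798,  0.008     ]), array([ 0.58126803, -0.15332627,  0.008     ]), array([ 0.59993665, -0.27285149,  0.008     ])] 0.08928556809259618 0.12097435111267837 [ 0.54665798 -0.22095473  0.008     ]
```

View pics/w4c.png

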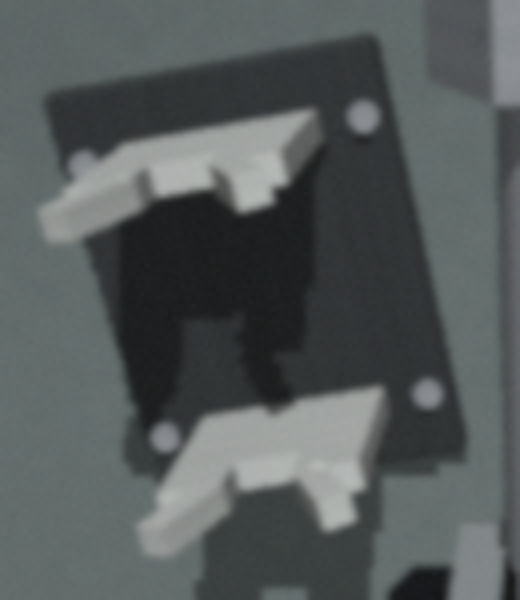

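```bash
python3 - <<'E'
from h import *
import json
from scipy.optimize import least_squares
m=json.load(open('m4.json'))
L=[(-.045,.06,.008),(.045,.06,.008),(.045,-.06,.008)]
C=[(48,95),(375,35),(465,455)]
for y,c in((.04,[(150,171),(208,159),(152,197),(217,188)]),(-.04,[(232,467),(297,455),(234,490),(302,482)])):
    L+=[(-.009,y+.004,.045),(.009,y+.004,.045),(-.009,y-.004,.045),(.009,y-.004,.045)];C+=c
L=np.array(L);C=np.array(C)/4+[180,130]
def f(p,idx=slice(None)):
    c,s=np.cos(p[2]),np.sin(p[2]);Q=L.copy();Q[:,0]=p[0]+c*L[:,0]-s*L[:,1];Q[:,1]=p[1]+s*L[:,0]+c*L[:,1]
    return (proj('wrist',Q,m)-C)[idx].ravel()
for idx in(slice(None),slice(0,3),slice(3,None)):
    r=least_squares(f,[.546,-.22,.15],args=(idx,));print(r.x.round(4));
r=least_squares(f,[.546,-.22,.15]);print(r.fun.reshape(-1,2).round(1).tolist())
E
```

```text
[ 0.5461 -0.2199  0.174 ]
[ 0.5476 -0.2192  0.1667]
[ 0.5456 -0.2202  0.1868]
[[-2.9, 0.8], [-1.0, 1.0], [-0.5, -0.0], [-1.2, -0.9], [2.5, -1.1], [0.5, 0.5], [2.3, -0.3], [-0.9, -0.4], [-0.2, -0.1], [0.5, 0.7], [0.4, 0.0]]
```

{"fn": "drive_tool", "kwargs": {
  "deltas": [
    [[-15, -30, 10, -0.06], [-30, -58, 25, -0.12], [-45, -86, 45, -0.17], [-45, -86, 80, -0.17], [-45, -86, 115, -0.17]]
  ]
}}

```text
t: 8.78
tcp_pos: [0.5474, -0.2261, 0.1266]
tool_rot: [0.645, 0.765, 0.0, 0.002]
force: [0.3, 0.3, -2.5]
finger_gap: 0.142
gripper_force: 78.7
```

{"fn": "drive_tool", "kwargs": {
  "deltas": [
    [[0, 0, 10, 0], [0, 0, 20, 0], [0, 0, 25, 0], [0, 0, 25, 0], [0, 0, 25, 0]]
  ]
}}

```text
t: 9.2
tcp_pos: [0.5491, -0.2265, 0.1019]
tool_rot: [0.644, 0.765, 0.0, 0.001]
force: [0.5, -0.8, -2.3]
finger_gap: 0.139
gripper_force: 78.6
```

```bash
python3 - <<'E'
from h import *
import json
s=manip.sense();print(s['tcp_pos'],s['tool_rot'],s['force'])
m=vision.camera_model('wrist');snap('wrist','w5.png')
json.dump({k:np.array(v).tolist() for k,v in m.items()},open('m5.json','w'))
a=snap('scene','s5.png')
b=cv2.imread('pics/w5.png');c=cv2.imread('pics/s5.png')[180:250,210:300]
c=cv2.resize(c,(514,400),interpolation=cv2.INTER_CUBIC)
cv2.imwrite('pics/c5.png',np.hstack([b[:,180:460],c]))
E
```

```text
[ 0.54910799 -0.22651253  0.10189992] [6.44132171e-01 7.64913051e-01 1.77341031e-04 1.31885719e-03] [ 0.51460157 -0.80320746 -2.30763552]
```

View pics/c5.png

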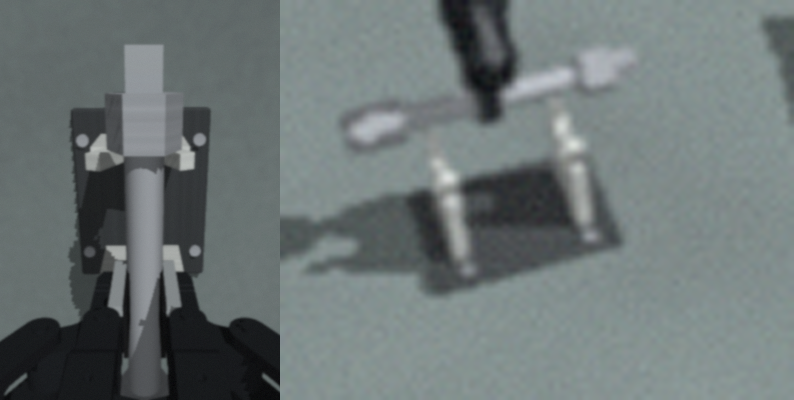

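The bar is parallel to the rest and over both forks, about 2 mm too far +x: its column is 144 against 140 for the fork centre. I correct that and lower it.

{"fn": "drive_tool", "kwargs": {
  "deltas": [
    [[1.5, -2, 8, 0], [1.5, -2, 18, 0], [1.5, -2, 28, 0], [1.5, -2, 36, 0], [1.5, -2, 42, 0]]
  ]
}}

```text
t: 9.72
tcp_pos: [0.5448, -0.2249, 0.057]
tool_rot: [0.645, 0.765, -0.0, -0.001]
force: [-0.8, 1.0, -2.3]
finger_gap: 0.143
gripper_force: 78.6
```

{"fn": "drive_tool", "kwargs": {
  "deltas": [
    [[0, 0, 4, 0], [0, 0, 8, 0], [0, 0, 12, 0], [0, 0, 15, 0], [0, 0, 15, 0]]
  ]
}}

```text
t: 10.13
tcp_pos: [0.5458, -0.2254, 0.0432]
tool_rot: [0.645, 0.765, 0.0, 0.0]
force: [0.3, 0.4, -1.0]
finger_gap: 0.14
gripper_force: 78.6
```

Slight unloading is showing, so I lower 2 mm more.

{"fn": "drive_tool", "kwargs": {
  "deltas": [
    [[0, 0, 1, 0], [0, 0, 2, 0], [0, 0, 2.5, 0], [0, 0, 2.5, 0], [0, 0, 2.5, 0]]
  ]
}}

```text
t: 10.55
tcp_pos: [0.5458, -0.2255, 0.0421]
tool_rot: [0.645, 0.765, 0.0, 0.001]
force: [-0.7, 0.2, 5.1]
finger_gap: 0.143
gripper_force: 79.2
```

Contact comes at TCP z 0.042, the expected seat height. Releasing and retreating.

{"fn": "drive_tool", "kwargs": {
  "deltas": [
    [[0, 0, -1, 0], [0, 0, -1, 0], [0, 0, -1, 0], [0, 0, -1, 0], [0, 0, -1, 0]]
  ],
  "jaw": 45
}}

```text
t: 10.97
tcp_pos: [0.5455, -0.2253, 0.042]
tool_rot: [0.645, 0.765, -0.0, -0.0]
force: [0.3, -0.2, -0.0]
finger_gap: 0.525
gripper_force: 0.0
```

{"fn": "drive_tool", "kwargs": {
  "deltas": [
    [[0, 0, -10, 0], [0, 0, -30, 0], [0, 0, -60, 0], [0, 0, -100, 0], [0, 0, -140, 0]]
  ]
}}

```text
t: 11.38
tcp_pos: [0.5447, -0.2248, 0.1834]
tool_rot: [0.645, 0.765, -0.0, -0.001]
force: [0.8, -1.3, 0.4]
finger_gap: 0.529
gripper_force: 0.0
```

{"fn": "drive_tool", "kwargs": {
  "deltas": [
    [[-30, 0, -20, 0], [-60, 0, -40, 0], [-60, 0, -40, 0], [-60, 0, -40, 0], [-60, 0, -40, 0]]
  ]
}}

```text
t: 11.8
tcp_pos: [0.5548, -0.2837, 0.2219]
tool_rot: [0.645, 0.764, 0.0, -0.001]
force: [-0.4, 0.2, -0.9]
finger_gap: 0.529
gripper_force: 0.0
```

```bash
python3 - <<'E'
from h import *
import json
s=manip.sense();print(s['tcp_pos'],s['force'])
m=vision.camera_model('wrist');snap('wrist','w6.png')
json.dump({k:np.array(v).tolist() for k,v in m.items()},open('m6.json','w'))
snap('scene','s6.png')
b=cv2.imread('pics/w6.png');c=cv2.imread('pics/s6.png')[140:250,220:440]
cv2.imwrite('pics/c6.png',np.hstack([b[:300,160:460],cv2.resize(c,(500,300),interpolation=cv2.INTER_CUBIC)]))
E
```

```text
[ 0.55483437 -0.28370842  0.22192102] [-0.42208701  0.19828852 -0.93847749]
```

View pics/c6.png

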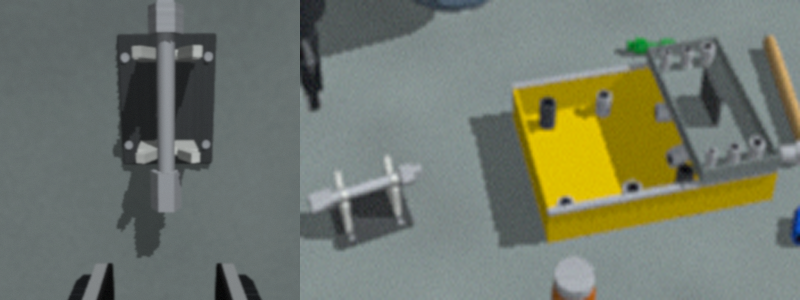

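The bar lies in both notches, in line with the plate, with a collar beyond each fork. Its shank spans rows 32 to 172. The tray is at the +y end and the other parts are in the bin. I'll check the seat numbers, then hand in.

```bash
python3 - <<'E'
from h import *
import json
m=json.load(open('m6.json'))
p=[ray('wrist',uv,.0545,m) for uv in [(325,32),(326,172)]]
d=p[0]-p[1];mid=(p[0]+p[1])/2
print(np.linalg.norm(d),mid,np.arctan2(-d[0],d[1]))
e=np.hypot(mid[0]-.546,mid[1]+.2197);print(e)
if e<.010 and abs(np.linalg.norm(d)-.11)<.006: print(manip.sign_off())
E
```

```text
0.112065132014762 [ 0.54553109 -0.22002266  0.0545    ] 0.17754973925102294
0.0005692044419937464
the job is handed in; nothing more can be done
None
```

The job is handed in: the tray is at its +y end stop and the long bar lies in both forks of the rest, with its middle about 1 mm from the seat point as measured from the camera; I haven't seen the judge's verdict.

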